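# Tare the balance that carries the tin

## Task

One of the two balances has a tin standing on its pan: wake that balance with a light press of its red key, let the key up again, then press its green tare key down, hold it for about two seconds, let it up and draw the hand clear. Use the fingertips and press gently. Press no other key on either balance, and leave the tin and everything else where they stand.

Things in the scene. Friction and masses are not known exactly. Their poses are not given: they have to be found in the camera images.
- bal_tin: Bench balance with a tin on its pan (the one to tare), fixed: cream body 250 mm deep (x), 210 wide (y). Origin on the table under its middle; x points from its front to its back, y left along the key row, z up. At the front a flat dark deck 50 mm high carries four square keys in a row at x = -92 mm, 48 mm apart, tops 60 mm high when up. Left (+y) to right: red, white, green, yellow
- bal_empty: Bench balance with an empty pan (leave alone), fixed: cream body 250 mm deep (x), 210 wide (y). Origin on the table under its middle; x points from its front to its back, y left along the key row, z up. At the front a flat dark deck 50 mm high carries four square keys in a row at x = -92 mm, 48 mm apart, tops 60 mm high when up. Left (+y) to right: green, yellow, white, red
- bal_tin_pan (a point): Centre of the top of the steel weighing pan (150 x 170 mm, 84 mm above the table) at the back of the balance with the tin. In front of the pan, a sloping display rises from the key deck at 25 mm behind the key centres to 76 mm high
- bal_empty_pan (a point): Centre of the top of the steel weighing pan (150 x 170 mm, 84 mm above the table) at the back of the balance with the empty pan. In front of the pan, a sloping display rises from the key deck at 25 mm behind the key centres to 76 mm high
- bal_tin_red_top (a point): Centre of the top face of the red key of the balance with the tin, 22 x 22 mm, z up; it goes down with the key
- bal_tin_green_top (a point): Centre of the top face of the green key of the balance with the tin, 22 x 22 mm, z up; it goes down with the key
- bal_tin_red (a joint): The red key of the balance with the tin, 22 x 22 mm. Joint value: 0 when up, 0.005 m when fully down; it is down past 0.003. A spring pushes it back up: 0.6 N to start it, 3.6 N fully down, where it meets a hard stop
- bal_tin_white (a joint): The white key of the balance with the tin, 22 x 22 mm. Joint value: 0 when up, 0.005 m when fully down; it is down past 0.003. A spring pushes it back up: 0.6 N to start it, 3.6 N fully down, where it meets a hard stop
- bal_tin_green (a joint): The green key of the balance with the tin, 22 x 22 mm. Joint value: 0 when up, 0.005 m when fully down; it is down past 0.003. A spring pushes it back up: 0.6 N to start it, 3.6 N fully down, where it meets a hard stop
- bal_tin_yellow (a joint): The yellow key of the balance with the tin, 22 x 22 mm. Joint value: 0 when up, 0.005 m when fully down; it is down past 0.003. A spring pushes it back up: 0.6 N to start it, 3.6 N fully down, where it meets a hard stop
- bal_empty_red (a joint): The red key of the balance with the empty pan, 22 x 22 mm. Joint value: 0 when up, 0.005 m when fully down; it is down past 0.003. A spring pushes it back up: 0.6 N to start it, 3.6 N fully down, where it meets a hard stop
- bal_empty_white (a joint): The white key of the balance with the empty pan, 22 x 22 mm. Joint value: 0 when up, 0.005 m when fully down; it is down past 0.003. A spring pushes it back up: 0.6 N to start it, 3.6 N fully down, where it meets a hard stop
- bal_empty_green (a joint): The green key of the balance with the empty pan, 22 x 22 mm. Joint value: 0 when up, 0.005 m when fully down; it is down past 0.003. A spring pushes it back up: 0.6 N to start it, 3.6 N fully down, where it meets a hard stop
- bal_empty_yellow (a joint): The yellow key of the balance with the empty pan, 22 x 22 mm. Joint value: 0 when up, 0.005 m when fully down; it is down past 0.003. A spring pushes it back up: 0.6 N to start it, 3.6 N fully down, where it meets a hard stop
- tin_weighed: The tin on the pan, with an orange lid: aluminium tin, 65 mm wide, 32 mm high with its lid, 0.1 kg, loose. Origin at the centre of its underside, z up
- tin_near: On the table between the balances: aluminium tin, 65 mm wide, 32 mm high with its lid, 0.1 kg, loose. Origin at the centre of its underside, z up
- tin_side: On the table nearer the robot: aluminium tin, 65 mm wide, 32 mm high with its lid, 0.1 kg, loose. Origin at the centre of its underside, z up
- weight: Brass check weight, 32 mm wide, 53 mm high, loose, between the balances. Origin at the centre of its underside
- spatula: Spatula lying flat on the table to the left, loose. Origin under its middle, its length along x
- bottle: Bottle with a blue cap, 52 mm wide, 100 mm high, loose, at the right. Origin at the centre of its underside
There are look-alikes about, which are no part of the job. Leave any purple or yellow look-alike of the tin_weighed alone.

How it is judged (in metres and radians):
On the way, in this order (a step that is already met when the one before it is completed fails the run):
1. the red key of the balance with the tin is pressed down by the fingers (value of joint bal_tin_red above 0.003 m and contact force between the fingers and bal_tin above 0.3 N), for 0.05 s.
2. with the red key up again, its green key is held down by the fingers for at least a second (value of joint bal_tin_green above 0.003 m and value of joint bal_tin_red below 0.0015 m and contact force between the fingers and bal_tin above 0.3 N), for 1 s.
At the end, for the whole second after the job is handed in: All eight keys are up (within 1.5 mm), the tin stands upright and at rest on its pan within 10 mm of where it was, and every other loose thing is within 20 mm of where it was (value of joint each of bal_tin_red, bal_tin_white, bal_tin_green, bal_tin_yellow, bal_empty_red, bal_empty_white, bal_empty_green, bal_empty_yellow below 0.0015 m and distance of tin_weighed from where it was at the start of the episode below 0.01 m and distance of each of tin_near, tin_side, weight, spatula, bottle from where it was at the start of the episode below 0.02 m and angle between tin_weighed's own z axis and vertical below 0.1 rad and linear speed of tin_weighed below 0.02 m/s); the robot touches nothing.
It fails at once if another key is pressed (more than 2 mm down) (value of joint any of bal_tin_white, bal_tin_yellow, bal_empty_red, bal_empty_white, bal_empty_green, bal_empty_yellow above 0.002 m).
It fails at once if the red and green keys are pressed together (value of joint each of bal_tin_red, bal_tin_green above 0.002 m).
It fails at once if a balance is pressed with more than 25 N (contact force between any of the arm, the fingers and bal_tin above 25 N or contact force between any of the arm, the fingers and bal_empty above 25 N).
It fails at once if the tin on the pan is moved more than 10 mm, lifted or tipped (distance of tin_weighed from where it was at the start of the episode above 0.01 m or angle between tin_weighed's own z axis and vertical above 0.2 rad).
It fails at once if another loose thing is moved more than 20 mm (distance of any of tin_near, tin_side, weight, spatula, bottle from where it was at the start of the episode above 0.02 m).
It also fails if it takes over 48 s, if anything falls off the work surface, if the arm or the gripper's body presses on something with over 40 N, if the wrist force passes 120 N, or if a joint passes its speed limit or range.

## Robot

A 6-joint arm with a two-finger parallel gripper is mounted at the origin on the work surface. World frame = base frame: x ahead of the robot, y to its left, z up, the work surface at z = 0. Lengths are in mm, angles in rad, forces in N, time in s.
With the tool pointing down it reaches from about 300 to 775 mm from the base axis. Payload 14.6 kg.
Tool frame: the origin (TCP) lies at the very end of the fingers, on their centre line; the grasp point (between the pads) lies 19 mm behind it; z points along the fingers, y is the line along which they close (so a half turn about z gives the same grasp; the last joint's range is limited). The gripper opens to 94 mm and grips with 3 to 60 N. Pads are 16 mm wide; open, the fingers measure 119 mm over their backs; the gripper's body (75 mm by 177 mm) begins 78 mm behind the grasp point.
Start: joints at [-1.331, 0.3, 1.521, -0, 1.321, -0.067], TCP at [166.098, -524.31, 205.446] pointing down, gripper open.
Joint ranges: [-3.03, 3.03], [-0.79, 2.21], [0.23, 2.52], [-1.04, 4.18], [0, 3.07], [-2.55, 2.55]. Speed limits (rad/s): [2.22, 2.22, 2.57, 3.14, 3.14, 3.14].

## Interface

Orientations are given as [roll, pitch, yaw] about the fixed x, y, z axes, in that order (R = Rz(yaw) Ry(pitch) Rx(roll)).
In Python, from cell import manip, eyes, ticket gives the robot as it stands. The module is installed in compiled form; this text tells all that it offers.
- The arm moves only by the tool arm_command, never from a script. Its argument "plan" is a list of rows, each a list of 5 numbers: the opening, from -1 (shut) to 1 (fully open), then the shift along the tool's x, y, z in m, then the turn about the tool's z in rad. In form: [[jaw, dx, dy, dz, roll], ...]. A call has 1 to 20 rows; each row shifts and turns the commanded pose from where the row before left it, along the tool's axes as they then stand; what a row does not reach is not made up. A row lasts 1/8 s, in which the tool goes at most 62.5 mm and 10.7 degrees, less where a joint would pass 70% of its speed; a pose out of reach is approached as far as the arm can. A call is refused whole if a number of a shift passes 0.0625 or a number of a turn 0.188, either way. A call with a gripper value outside its range is refused whole. The fingers move at their own pace and stop on an object; "newtons" is the grip in N (left out, the last holds). Time passes only in rows, so rows that do not move let the fingers close. It gives the time, the measured TCP pose, the force, the opening and the grip force at its end, in the units of the state.
- manip.read_state(): the state, without advancing time (a new reading comes with each control period).
- eyes.camera(name): name is "scene" or "side" or "wrist"; returns a dict with "img" (384x512x3 uint8, blue, green, red), "z_map" (384x512 float32, mm along the optical axis (not along the pixel's ray), 0 where there is no reading), "fx", "fy", "cx", "cy" (pixels), "dist" ([k1, k2, p1, p2, k3] as OpenCV has them; the pictures are not rectified), "eye" and "orientation" of the camera in the world. Camera axes: x right, y down, z forward; pixel columns grow to the right and rows downward; lengths in mm; the calibration is good to about 2 mm. A picture is of the moment at which its call begins.
- ticket.sign_off(): hands the job in; it is judged then, once.
The state is a dict: "clock": time; "joints": joint angles; "qd": joint speeds; "effort": joint torques, N m; "eef_pos": TCP position; "eef_rot": TCP orientation; "wrist_force": force on the tool from outside, world axes, zero at the start; "moment": the same for the moment, N m; "finger_gap": finger opening in mm; "finger_force": force on a finger pad.
Only numpy, scipy, OpenCV 4.12 (cv2) and the standard library are available. Lean on these libraries where they do the work, as an engineer would, in place of code of your own. Each camera call takes 0.05 s, during which the arm holds its last target. There are 200 camera calls.

## Working session

There is one attempt and no reset: what is moved stays moved. The work goes in short steps, Python scripts to look and compute and a tool call to move; the robot and the scene stay as the last step left them, time stands still between calls to the robot, and variables do not carry over. Pictures are saved under pics/ and viewed, at most 10 in all, crops included, and the job is handed in when it is done.

Besides the shell and the picture viewer there is one more tool, called after "Call:" by a JSON object that holds its "method" and its "body", one argument or row to a line. arm_command: Moves the arm, as the interface text tells. Its arguments: {"type":"object","properties":{"plan":{"type":"array"},"newtons":{"type":"number"}},"required":["plan"]}

```bash
mkdir -p pics
cat > h.py <<'E'
import numpy as np, cv2, pickle
from scipy.spatial.transform import Rotation as R
from cell import manip, eyes, ticket
def snap(n,f):
    c=eyes.camera(n); cv2.imwrite(f'pics/{f}.png',c['img']); pickle.dump(c,open(f'pics/{f}.pkl','wb')); return c
def rot(o):
    o=np.array(o,float)
    return o if o.shape==(3,3) else R.from_euler('xyz',o).as_matrix()
def world(c,u,v,z=None):
    """pixel -> world by depth, or by the plane of height z"""
    K=np.array([[c['fx'],0,c['cx']],[0,c['fy'],c['cy']],[0,0,1]])
    p=cv2.undistortPoints(np.array([[[u,v]]],float),K,np.array(c['dist'],float))[0,0]
    r=rot(c['orientation'])@np.array([p[0],p[1],1]); e=np.array(c['eye'])
    if z is None:
        d=np.median([x for x in c['z_map'][int(v)-1:int(v)+2,int(u)-1:int(u)+2].ravel() if x>0] or [0])
    else: d=(z-e[2])/r[2]
    return e+d*r
E
python3 - <<'E'
from h import *
for n in('scene','side'):
    c=snap(n,n+'1'); print(n,c['eye'],c['orientation'],c['fx'])
cv2.imwrite('pics/both.png',cv2.resize(np.vstack([cv2.imread('pics/scene1.png')]),(800,600)))
print(manip.read_state())
E
```

```text
scene [1399.90376095 -228.24022662  739.53831487] [-2.20971142e+00  1.91612250e-03  1.26341310e+00] 371.3937318444994
side [ 244.30405541 1051.29619668 1429.97118117] [-2.4541212  -0.0077605  -2.86116619] 470.4639599486466
{'clock': 0.1, 'joints': array([-1.33063400e+00,  3.00413004e-01,  1.52154735e+00,  1.31579058e-05,
        1.32069682e+00, -6.65996547e-02]), 'qd': array([-0.00119736, -0.00122679, -0.00106576,  0.00237647, -0.00049542,
       -0.00040811]), 'effort': array([ 2.62324866e-03, -5.32645583e+01, -3.53284228e+01,  7.10226805e-02,
        2.34808191e-02, -6.68615644e-05]), 'eef_pos': array([ 166.02716539, -524.08338367,  204.93246692]), 'eef_rot': array([-3.14053134e+00, -8.35609384e-05,  3.06758678e-01]), 'wrist_force': array([ 0.23538441,  0.51781377, -0.41258571]), 'moment': array([-0.02234669, -0.05486454,  0.01924721]), 'finger_force': 0.0, 'finger_gap': 94.2379763580546}
```

View pics/both.png

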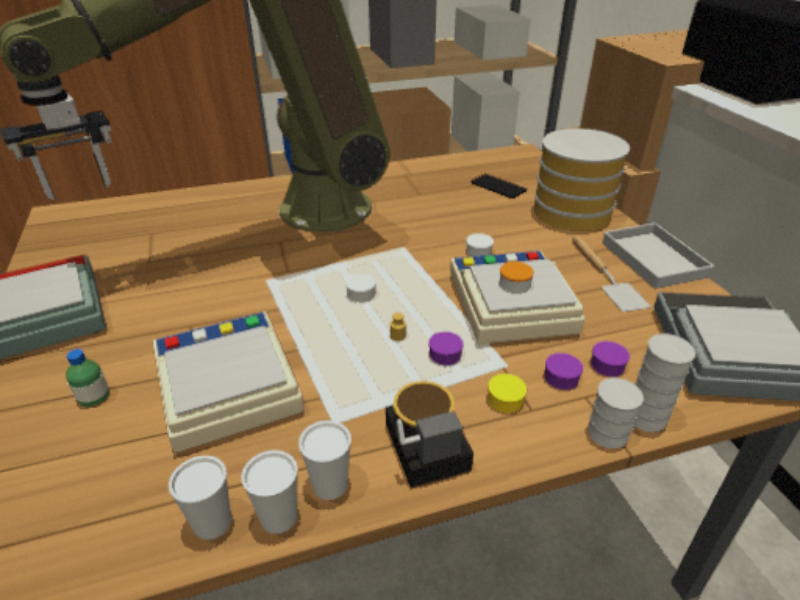

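View pics/side1.png

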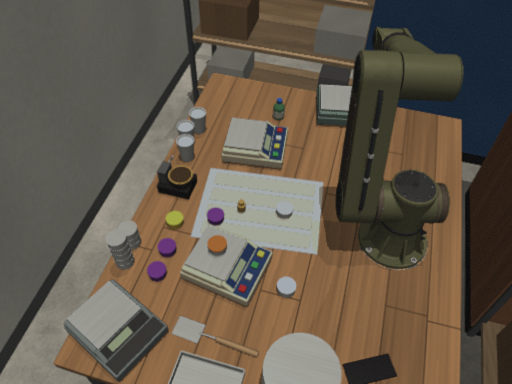

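The scene view shows the orange-lidded tin on the balance at the robot's left (800x600 px ~ (515,275)). Its keys face the robot. In the side view those keys lie around (245–268, 255–292), with a tin near (286,286). I'll enlarge that part.

Run:
```python
import cv2
i=cv2.imread('pics/side1.png')[225:315,180:300]
cv2.imwrite('pics/c1.png',cv2.resize(i,None,fx=6.5,fy=6.5,interpolation=cv2.INTER_CUBIC))
```

```text
(no output)
```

View pics/c1.png

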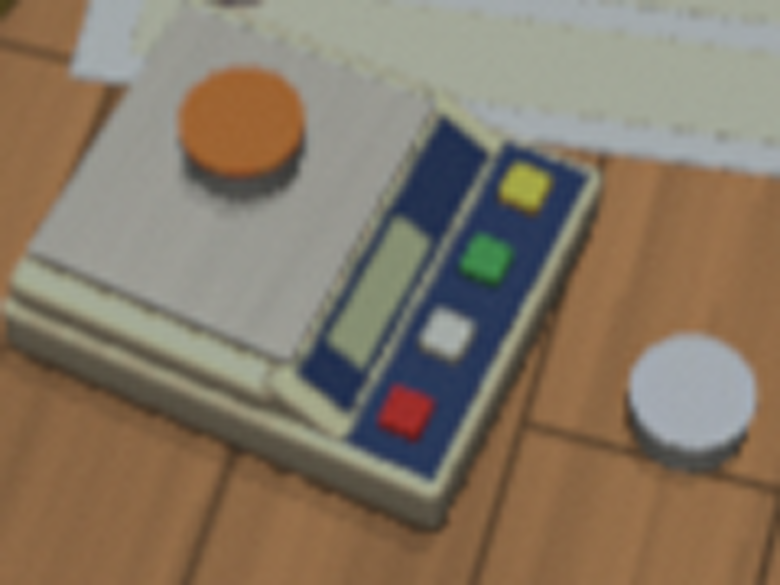

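The crop shows the key tops at about red (408,408), white (447,329), green (487,255) and yellow (526,184). The side tin's top is at (692,395).

Run:
```python
from h import *
c=pickle.load(open('pics/side1.pkl','rb'))
k={}
for n,u,v,z in[('red',408,408,60),('white',447,329,60),('green',487,255,60),('yellow',526,184,60),('tinside',692,395,32),('tinw',242,120,116)]:
    u=180+(u+.5)/6.5-.5; v=225+(v+.5)/6.5-.5
    k[n]=world(c,u,v,z); print(n,k[n].round(1),world(c,u,v).round(1))
d=k['red']-k['yellow'];print(np.linalg.norm(d),np.degrees(np.arctan2(-d[0],d[1])))
```

```text
red [461.  369.6  60. ] [461.2 369.   58.7]
white [454.8 321.8  60. ] [454.8 322.   60.5]
green [447.2 274.9  60. ] [447.1 275.2  60.6]
yellow [439.2 228.2  60. ] [439.5 227.1  58.1]
tinside [329.1 308.3  32. ] [329.1 308.5  32.3]
tinw [579.9 266.  116. ] [580.2 265.2 114.7]
143.04703454934128 -8.733634695955539
```

Key spacing is 47.7 mm against the stated 48, and the heights match, so the measurement holds. I'll swing round the base in an arc with the fingers shut, starting with a few rows to check the signs.

Call:
{"method": "arm_command", "body": {
  "plan": [
    [-1, 0.055, 0, 0, -0.1],
    [-1, 0.055, 0, 0, -0.1],
    [-1, 0.055, 0, 0, -0.1]
  ],
  "newtons": 10
}}

```text
clock: 0.48
eef_pos: [318.5, -458.4, 205.1]
eef_rot: [-3.141, -0.0, 0.61]
wrist_force: [0.4, -0.8, 0.8]
finger_gap: 67.2
finger_force: 0.0
```

Call:
{"method": "arm_command", "body": {
  "plan": [
    [-1, 0.055, 0, 0, -0.1],
    [-1, 0.055, 0, 0, -0.1],
    [-1, 0.055, 0, 0, -0.1],
    [-1, 0.055, 0, 0, -0.1],
    [-1, 0.055, 0, 0, -0.1],
    [-1, 0.055, 0, 0, -0.1],
    [-1, 0.055, 0, 0, -0.1],
    [-1, 0.055, 0, 0, -0.1],
    [-1, 0.055, 0, 0, -0.1],
    [-1, 0.055, 0, 0, -0.1],
    [-1, 0.055, 0, 0, -0.1],
    [-1, 0.055, 0, 0, -0.1],
    [-1, 0.055, 0, 0, -0.1],
    [-1, 0.055, 0, 0, -0.1],
    [-1, 0.055, 0, 0, -0.1],
    [-1, 0, 0, 0, -0.17],
    [-1, 0, 0, 0, -0.17],
    [-1, 0, 0, 0, -0.17],
    [-1, 0, 0, 0, -0.17]
  ]
}}

```text
clock: 2.85
eef_pos: [512.7, 264.9, 205.1]
eef_rot: [-3.141, -0.0, 2.793]
wrist_force: [-0.8, 0.6, -0.1]
finger_gap: 0.1
finger_force: 0.0
```

Call:
{"method": "arm_command", "body": {
  "plan": [
    [-1, 0, 0, 0, -0.1],
    [-1, 0, 0, 0, -0.097],
    [-1, 0.022, 0.032, 0, 0],
    [-1, 0.022, 0.032, 0, 0],
    [-1, 0.023, 0.032, 0, 0],
    [-1, 0, 0, 0.04, 0],
    [-1, 0, 0, 0.04, 0],
    [-1, 0, 0, 0, 0]
  ]
}}

```text
clock: 3.85
eef_pos: [460.5, 369.4, 122.8]
eef_rot: [-3.138, -0.004, 2.984]
wrist_force: [-0.1, -0.5, 0.2]
finger_gap: 0.5
finger_force: 0.0
```

Run:
```python
from h import *
s=manip.read_state(); print(s['eef_pos'],s['eef_rot'],s['joints'],s['wrist_force'])
a=snap('wrist','w2'); b=snap('side','s2')
print(a['eye'],a['orientation'])
cv2.imwrite('pics/c2.png',np.hstack([cv2.resize(a['img'],(400,300)),cv2.resize(b['img'][225:315,180:300],(400,300),interpolation=cv2.INTER_CUBIC)]))
```

```text
[460.51988418 369.38110823 122.7983547 ] [-3.13757913 -0.00410311  2.98391547] [ 6.13988529e-01  4.68494278e-01  1.48803944e+00 -1.66782372e-05
  1.19079859e+00 -7.99132620e-01] [-0.06202536 -0.46874822  0.20014915]
[389.9164038  380.94010638 301.91158412] [2.89225045 0.00330399 1.41134209]
```

View pics/c2.png

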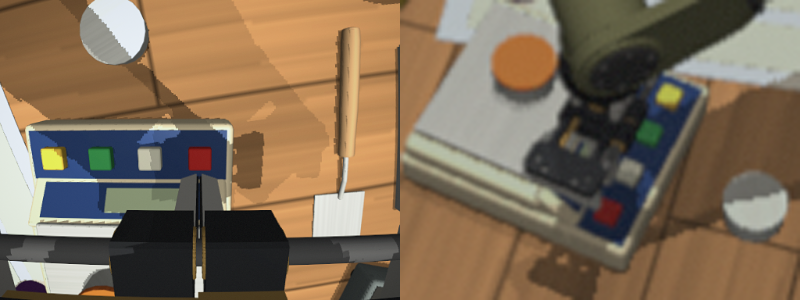

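The wrist view (left half, at 400x300) shows yellow (53,159), green (100,159), white (150,159) and red (200,159). The fingertips hang just in front of red in the image. I'll check positions from this closer view.

Run:
```python
from h import *
c=pickle.load(open('pics/w2.pkl','rb'))
for n,u,v in[('red',200,158),('white',150,158),('green',100,158),('yellow',53,158)]:
    print(n,world(c,u*1.28,v*1.28,60).round(1),world(c,u*1.28,v*1.28).round(1))
cv2.imwrite('pics/c3.png',cv2.resize(c['img'][150:290,30:310],None,fx=2.8,fy=2.8,interpolation=cv2.INTER_CUBIC))
```

```text
red [457.6 370.4  60. ] [457.7 370.4  59.5]
white [450.2 323.9  60. ] [450.2 323.8  59.7]
green [442.6 276.4  60. ] [442.8 276.1  59.3]
yellow [435.3 229.9  60. ] [435.5 229.4  59.2]
```

View pics/c3.png

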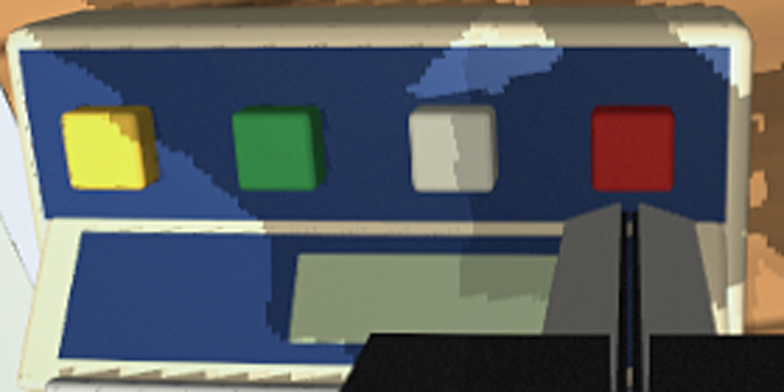

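Both views agree to within 4 mm, so I'll use the mean: red (459,370), green (444.5,275.5). Next I descend to just above red.

Call:
{"method": "arm_command", "body": {
  "plan": [
    [-1, 0.0015, 0, 0.02, 0],
    [-1, 0, 0, 0.02, 0],
    [-1, 0, 0, 0.012, 0],
    [-1, 0, 0, 0.003, 0],
    [-1, 0, 0, 0, 0],
    [-1, 0, 0, 0, 0]
  ]
}}

```text
clock: 4.7
eef_pos: [460.6, 370.7, 71.3]
eef_rot: [3.141, 0.001, 2.984]
wrist_force: [-0.7, -0.0, -0.7]
finger_gap: 0.7
finger_force: 0.0
```

Call:
{"method": "arm_command", "body": {
  "plan": [
    [-1, 0.001, 0, 0.004, 0],
    [-1, 0, 0, 0.004, 0],
    [-1, 0, 0, 0.002, 0],
    [-1, 0, 0, 0.002, 0],
    [-1, 0, 0, 0, 0]
  ]
}}

```text
clock: 5.32
eef_pos: [459.3, 370.6, 58.4]
eef_rot: [-3.141, -0.0, 2.984]
wrist_force: [-0.7, -1.7, 0.7]
finger_gap: 0.5
finger_force: 0.8
```

Call:
{"method": "arm_command", "body": {
  "plan": [
    [-1, 0, 0, 0.001, 0],
    [-1, 0, 0, 0.001, 0],
    [-1, 0, 0, 0.0005, 0],
    [-1, 0, 0, 0, 0]
  ]
}}

```text
clock: 5.82
eef_pos: [459.4, 370.6, 56.0]
eef_rot: [3.141, 0.0, 2.984]
wrist_force: [-1.6, -2.0, 2.3]
finger_gap: 0.7
finger_force: 1.5
```

Run:
```python
from h import *
s=manip.read_state(); print(s['eef_pos'],s['wrist_force'])
a=snap('wrist','w3')
cv2.imwrite('pics/c4.png',cv2.resize(a['img'][120:290,:],None,fx=1.5,fy=1.5,interpolation=cv2.INTER_CUBIC))
```

```text
[459.35979619 370.63266719  56.03026839] [-1.64935882 -2.01514759  2.26202276]
```

View pics/c4.png

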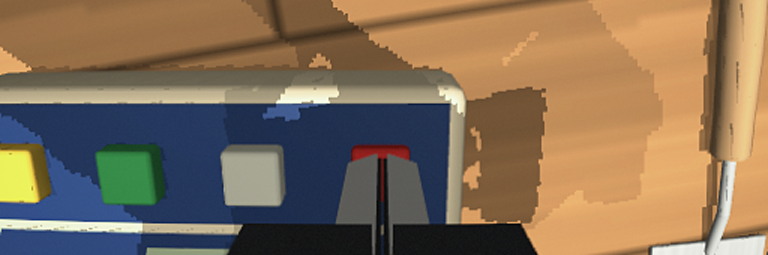

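The picture shows the fingertips centred sideways on red, at about (382,165) in the crop. The force of 2.3 N rises as the spring should. I'll go on to the stop so the press is certain.

Call:
{"method": "arm_command", "body": {
  "plan": [
    [-1, 0, 0, 0.0005, 0],
    [-1, 0, 0, 0.0005, 0],
    [-1, 0, 0, 0.0005, 0],
    [-1, 0, 0, 0, 0],
    [-1, 0, 0, 0, 0]
  ]
}}

```text
clock: 6.5
eef_pos: [459.4, 370.7, 55.1]
eef_rot: [3.141, 0.0, 2.984]
wrist_force: [-3.2, -3.0, 9.8]
finger_gap: 0.5
finger_force: 4.8
```

Red is on its stop (9.8 N). Now lift and cross to green.

Call:
{"method": "arm_command", "body": {
  "plan": [
    [-1, 0, 0, -0.005, 0],
    [-1, 0, 0, -0.01, 0],
    [-1, 0, 0, -0.01, 0],
    [-1, 0, -0.032, 0, 0],
    [-1, 0, -0.032, 0, 0],
    [-1, -0.001, -0.032, 0, 0],
    [-1, 0, 0, 0, 0],
    [-1, 0, 0, 0.01, 0],
    [-1, 0, 0, 0.005, 0],
    [-1, 0, 0, 0, 0],
    [-1, 0, 0, 0, 0]
  ]
}}

```text
clock: 7.88
eef_pos: [445.2, 275.9, 64.4]
eef_rot: [-3.142, -0.0, 2.984]
wrist_force: [-0.7, -1.2, -0.3]
finger_gap: 0.3
finger_force: 0.0
```

Run:
```python
from h import *
s=manip.read_state(); print(s['eef_pos'],s['wrist_force'])
a=snap('wrist','w4')
cv2.imwrite('pics/c5.png',cv2.resize(a['img'][120:290,:],None,fx=1.5,fy=1.5,interpolation=cv2.INTER_CUBIC))
```

```text
[445.20526581 275.93456685  64.39024619] [-0.69032939 -1.15859179 -0.28074732]
```

View pics/c5.png

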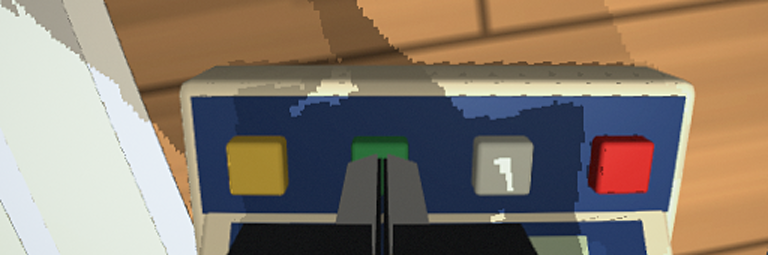

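The tip sits centred on green at about (380,150). Red is up again (622,165). Press green by the same travel.

Call:
{"method": "arm_command", "body": {
  "plan": [
    [-1, 0, 0, 0.004, 0],
    [-1, 0, 0, 0.002, 0],
    [-1, 0, 0, 0.002, 0],
    [-1, 0, 0, 0.001, 0],
    [-1, 0, 0, 0.0005, 0],
    [-1, 0, 0, 0.0003, 0],
    [-1, 0, 0, 0, 0],
    [-1, 0, 0, 0, 0]
  ]
}}

```text
clock: 8.93
eef_pos: [445.3, 275.7, 55.1]
eef_rot: [3.141, 0.0, 2.984]
wrist_force: [-1.8, -0.7, 7.6]
finger_gap: 0.5
finger_force: 3.8
```

On the stop at 7.6 N. Hold for about 1.75 s more, then lift well clear.

Call:
{"method": "arm_command", "body": {
  "plan": [
    [-1, 0, 0, 0, 0],
    [-1, 0, 0, 0, 0],
    [-1, 0, 0, 0, 0],
    [-1, 0, 0, 0, 0],
    [-1, 0, 0, 0, 0],
    [-1, 0, 0, 0, 0],
    [-1, 0, 0, 0, 0],
    [-1, 0, 0, 0, 0],
    [-1, 0, 0, 0, 0],
    [-1, 0, 0, 0, 0],
    [-1, 0, 0, 0, 0],
    [-1, 0, 0, 0, 0],
    [-1, 0, 0, 0, 0],
    [-1, 0, 0, 0, 0]
  ]
}}

```text
clock: 10.68
eef_pos: [445.3, 275.7, 55.1]
eef_rot: [3.141, 0.0, 2.984]
wrist_force: [-1.8, -1.2, 8.4]
finger_gap: 0.3
finger_force: 3.8
```

Call:
{"method": "arm_command", "body": {
  "plan": [
    [-1, 0, 0, -0.005, 0],
    [-1, 0, 0, -0.02, 0],
    [-1, 0, 0, -0.03, 0],
    [-1, 0, 0, -0.04, 0],
    [-1, 0, 0, -0.04, 0],
    [-1, 0, 0, 0, 0],
    [-1, 0, 0, 0, 0],
    [-1, 0, 0, 0, 0]
  ]
}}

```text
clock: 11.68
eef_pos: [444.8, 275.4, 188.4]
eef_rot: [-3.14, -0.002, 2.984]
wrist_force: [-0.9, -0.3, 0.1]
finger_gap: 0.6
finger_force: 0.0
```

Run:
```python
from h import *
s=manip.read_state(); print(s['eef_pos'],s['wrist_force'])
a=snap('wrist','w5')
cv2.imwrite('pics/c6.png',a['img'])
```

```text
[444.76399781 275.37777551 188.36015526] [-0.94094014 -0.25957121  0.09057282]
```

View pics/c6.png

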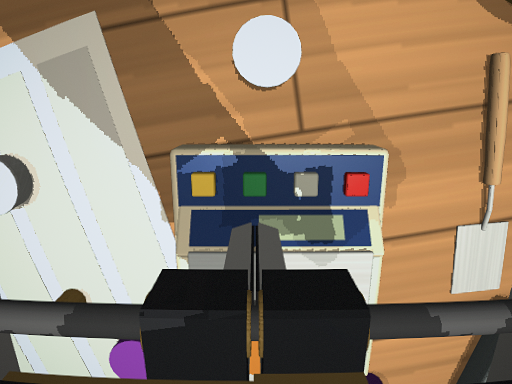

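All four keys (row 184, columns 203–357) are up, the hand is clear and nothing has moved. Handing in.

```bash
python3 -c "
from cell import ticket; print(ticket.sign_off())"
```

```text
the job is handed in; nothing more can be done
None
```

I pressed and released the red key on the balance with the tin, held its green tare key down for about two seconds, drew the hand clear, and handed the job in; no verdict was returned.

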